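Reset the charging dock with the comb's tail

TASK

The charging dock on the vanity has tripped: take the tail comb out of its stand, gently press the recessed reset button fully in with the comb's tail, hold it in for one second and let it spring out again. Then slide the comb back down into the stand until its collar is fully home and the spring plunger grips the tail, and let go; leave everything else where it stands.

Things in the scene. Friction and masses are not known exactly. Their poses are not given: they have to be found in the camera images.
- comb_grip (a point): Black plastic tail comb, rigid, 145 mm long, about 60 g; starts upright in the stand, tail down. This point is the middle of its spine, a flat-sided bar 70 mm long (35 mm above and below), 12 mm thick along y (pinch it here, across y), 14 mm along x; wide teeth 5 mm thick stick out to 30 mm from the axis on the +x side. z runs along the comb from tail tip to top.
- comb_tip (a point): Tip of the comb's tail, on its axis, 110 mm from comb_grip along -z; same axes. From here up: a round tail 55 mm long, 5 mm thick at the tip and 9 mm from 18 mm up; a round collar 22 mm across, 4 mm thick; a 12 mm neck 16 mm long; then the spine.
- reset_mouth (a point): Mouth centre of the recess with the reset button, 60 mm above the counter, ringed yellow (23 mm), in the dock's sloping panel. z points straight out along the recess axis (25 degrees from vertical, leaning to the dock's front), y level, x up the slope. Round hole 15 mm across, so the tail must go in tilted. The red cap lies 12 to 26 mm below the face, different each time, not reported: feel for it.
- reset_button (a joint): Travel of the reset button, m: 0 out, 0.006 fully in at a hard stop. It is sprung: about 3 N to start it, 6.6 N fully in; it springs back.
- dock: Grey charging dock, fixed, 140 mm wide, 117 mm deep, 83 mm high at the back; its 110 x 140 mm top panel slopes down to its front at 25 degrees. Origin on the counter 60 mm straight below reset_mouth; z up, x towards its high back, y across.
- stand: White comb stand, fixed, base plate 90 x 80 mm. Origin on the counter on the axis of the comb's tail when home; z up. Its channel, open at the top 60 mm above the counter and 57 mm deep, is a V on the -x side (both faces 4.5 mm from the axis) with a wall on the +x side, 8.5 mm from the axis. Home: the collar rests on the stand's top, comb_tip 5 mm and comb_grip 115 mm above the counter.
- plunger (a joint): Spring plunger, a round steel nose 18 mm across, 40 mm above the counter in the stand's +x wall. The tail rides past it and it grips the tail into the V with about 5 N. Value in m, growing away from the channel: 0 with the full tail home, -0.003 with the channel empty (nose then 1.5 mm from the axis).
- cologne: Bystander: amber glass cologne bottle, 56 x 32 x 119 mm high; stands loose on the counter, leave alone. Origin at the centre of its underside, z up.
- deodorant: Bystander: silver aluminium deodorant stick, 50 mm across, 112 mm high; stands loose on the counter, leave alone. Origin at the centre of its underside, z up.
- cup: Bystander: green ceramic cup, 76 mm across, 95 mm high; stands loose on the counter, leave alone. Origin at the centre of its underside, z up.
- lotion: Bystander: blue lotion bottle with a white cap, 62 mm across, 170 mm high; stands loose on the counter, leave alone. Origin at the centre of its underside, z up.
- handwash: Bystander: green glass hand-wash bottle, 64 mm across, 150 mm high; stands loose on the counter, leave alone. Origin at the centre of its underside, z up.
- cream_jar: Bystander: orange cream jar with a white lid, 64 mm across, 50 mm high; stands loose on the counter, leave alone. Origin at the centre of its underside, z up.
- soap_bar_case: Bystander: blue soap case, 60 x 85 x 35 mm high; stands loose on the counter, leave alone. Origin at the centre of its underside, z up.
There are look-alikes about, which are no part of the job. What is shaped like the stand but pink or purple is not meant.

How it is judged:
By the outcome, as a careful person would: the job done as asked, in the order asked, and still so for the second after the job is handed in, with the robot touching nothing.
It also fails if it takes over 67 s, if anything falls off the work surface, if the arm or the gripper's body presses on something with over 40 N, if the wrist force passes 120 N, or if a joint passes its speed limit or range.

ROBOT

A 7-joint arm with a two-finger parallel gripper is mounted at the origin on the work surface. World frame = base frame: x ahead of the robot, y to its left, z up, the work surface at z = 0. Lengths are in m, angles in rad, forces in N, time in s.
With the tool pointing down it reaches from about 0.425 to 0.8 m from the base axis. Payload 8.3 kg.
Tool frame: the origin (TCP) lies midway between the tips of the shut fingers; the grasp point (between the pads) lies 19 mm behind it; z points along the fingers, y is the line along which they close (so a half turn about z gives the same grasp; the last joint's range is limited). The gripper opens to 85 mm and grips with 20 to 120 N. Pads are 22 mm wide; open, the fingers measure 114 mm over their backs; the gripper's body (76 mm by 85 mm) begins 54 mm behind the grasp point. The pads swing forward as they close: fully open they stand 13 mm farther back than shut.
Start: joints at [-1.371, 0.383, 0.016, 1.37, -0.006, 1.388, -0.046], TCP at [0.162, 0.604, 0.231] pointing down, gripper open.
Joint ranges: [-2.95, 2.95], [-0.25, 2.06], [-1.52, 1.56], [0.18, 2.33], [-1.44, 4.58], [0.02, 2.06], [-3.01, 3.01]. Speed limits (rad/s): [2.39, 2.39, 3.01, 3.01, 3.14, 3.14, 3.14].

INTERFACE

Orientations are given as [roll, pitch, yaw] about the fixed x, y, z axes, in that order (R = Rz(yaw) Ry(pitch) Rx(roll)).
In Python, from plant import * gives the robot as it stands.
- The arm moves only by the tool drive_tool, never from a script. Its argument "series" is a list that holds one entry, the list of rows, each a list of 7 numbers: the turn, a rotation vector about the tool's x, y, z as a fraction of full scale, then the shift along the tool's x, y, z as a fraction of full scale, then the closure, from 0 (fully open) to 1 (shut). In form: [[[ax, ay, az, x, y, z, jaw], ...]]. A call has 1 to 8 rows; each row shifts and turns the commanded pose from where the row before left it, along the tool's axes as they then stand; what a row does not reach is not made up. Full scale, the value 1, is 0.02 m for a shift and 8 degrees for a turn. A row lasts 1/8 s, in which the tool goes at most 62.5 mm and 10.7 degrees, less where a joint would pass 70% of its speed; a pose out of reach is approached as far as the arm can. A call with a number of a shift or a turn outside -1 to 1 is refused whole. A call with a gripper value outside its range is refused whole. The fingers move at their own pace and stop on an object; "squeeze" is the grip in N (left out, the last holds). Time passes only in rows, so rows that do not move let the fingers close. It gives the time, the measured TCP pose, the force, the opening and the grip force at its end, in the units of the state.
- state(): the state, without advancing time (a new reading comes with each control period).
- get_image(name): name is "scene" or "top" or "wrist"; returns (picture, depth): 384x512x3 uint8, blue, green, red; 384x512 float32, m along the optical axis (not along the pixel's ray), 0 where there is no reading.
- camera_params(name): a dict with "intrinsics" (3x3 intrinsics, pixels), "xyz" and "rotation" of the camera in the world; the wrist camera has in their place "tool_from_camera" (4x4, takes a point from camera to tool coordinates, whose origin is the TCP and whose axes are the flange's). Camera axes: x right, y down, z forward; pixel columns grow to the right and rows downward; lengths in m; the calibration is good to about 2 mm. A picture is of the moment at which its call begins: read the wrist's pose just before it. camera_params takes no time and is no camera call.
- sign_off(): hands the job in; it is judged then, once.
Trained networks look in the newest picture that a camera, given by its name, has taken for a name from the list of things; names that differ only in an ending like _2 or _b are one class to them, and where a whole thing is asked for, a point or a joint stands for the part that bears it (a point fixed in the world has none). Each returns a list of dicts, best first, with "conf" (0 to 1); they miss things now and then, are a little off and sometimes report something else, mostly with a low value. They report only what shows in the picture. A call takes as long as a camera call. They do not tell look-alikes from the thing itself.
- find_in(camera, name): "xyz" ([x, y, z] in m, in world coordinates, good to about 4 mm: the middle of the surface that is visible of it).
- masks_of(camera, name): "pixels" (384x512 bool, what is visible of it).
The state is a dict: "time_s": time; "qpos": joint angles; "joint_velocities": joint speeds; "joint_torque": joint torques, N m; "eef_pos": TCP position; "orientation": TCP orientation; "wrist_force": force on the tool from outside, world axes, zero at the start; "moment": the same for the moment, N m; "opening": finger opening in m; "grasp_force": force on a finger pad.
Only numpy, scipy, OpenCV 4.12 (cv2) and the standard library are available. Lean on these libraries where they do the work, as an engineer would, in place of code of your own. Each camera call takes 0.05 s, during which the arm holds its last target. There are 200 camera calls.

## Working session

There is one attempt and no reset: what is moved stays moved. The work goes in short steps, Python scripts to look and compute and a tool call to move; the robot and the scene stay as the last step left them, time stands still between calls to the robot, and variables do not carry over. Pictures are saved under pics/ and viewed, at most 10 in all, crops included, and the job is handed in when it is done.

Besides the shell and the picture viewer there is one more tool, called after "Call:" in YAML: its name, and indented under it one key for each argument. drive_tool: Moves the arm, as the interface text tells. Its arguments: {"type":"object","properties":{"series":{"type":"array"},"squeeze":{"type":"number"}},"required":["series"]}

```bash
ls; mkdir -p pics
cat > h.py <<'E'
from plant import *
import numpy as np, cv2
from scipy.spatial.transform import Rotation as R
def cam(name):
    p=camera_params(name); K=np.array(p["intrinsics"])
    if "xyz" in p:
        rot=np.array(p["rotation"]); 
        if rot.shape!=(3,3): rot=R.from_euler('xyz',rot).as_matrix()
        return K,rot,np.array(p["xyz"])
    s=state(); T=np.array(p["tool_from_camera"]); Rt=R.from_euler('xyz',s["orientation"]).as_matrix()
    return K,Rt@T[:3,:3],Rt@T[:3,3]+np.array(s["eef_pos"])
def cloud(name):
    K,Rc,t=cam(name); im,d=get_image(name)
    v,u=np.mgrid[:384,:512]
    P=np.stack([(u-K[0,2])/K[0,0]*d,(v-K[1,2])/K[1,1]*d,d],-1)@Rc.T+t
    P[d==0]=np.nan
    return im,P
E
python3 - <<'E'
from h import *
print(state()); 
for c in("scene","top"):
    im,P=cloud(c); np.save(f"{c}.npy",P); cv2.imwrite(f"pics/{c}0.png",im); cv2.imwrite(f"{c}.png",im)
    print(c,camera_params(c))
    for n in["comb_grip","stand","dock","reset_button","cologne","deodorant","cup","lotion","handwash","cream_jar","soap_bar_case"]:
        print(n,[(np.round(f["xyz"],3).tolist(),round(f["conf"],2)) for f in find_in(c,n)])
E
```

```text
pics
{'time_s': 0.0, 'qpos': array([-1.37089056,  0.38423876,  0.0163795 ,  1.37112814, -0.00628517,
        1.38819397, -0.04649984]), 'joint_velocities': array([-1.89974952e-04,  3.31425651e-04, -6.45199112e-04,  2.61843681e-04,
       -3.12239277e-03, -8.40553942e-05, -9.15604990e-04]), 'joint_torque': array([-5.71169512e-04, -6.27603078e+01,  8.44034068e-01, -3.71815574e+01,
        1.65160355e-02,  1.43774244e-02,  4.73078387e-05]), 'eef_pos': array([0.16221539, 0.60307602, 0.23029032]), 'orientation': array([-3.13967485e+00,  5.04014183e-05,  2.87884858e+00]), 'wrist_force': array([ 0.48109879,  0.33184903, -0.08367165]), 'moment': array([ 0.03109954,  0.00962   , -0.02333853]), 'grasp_force': 0.0, 'opening': 0.08504431033691039}
scene {'intrinsics': array([[396.72466593,   0.        , 258.90956476],
       [  0.        , 396.72466593, 191.47452358],
       [  0.        ,   0.        ,   1.        ]]), 'xyz': array([ 1.32430707, -0.41665673,  0.91560328]), 'rotation': array([-2.34005296, -0.01796223,  1.05779912])}
comb_grip [([0.61, 0.216, 0.114], 0.67)]
stand [([0.703, 0.351,
[... 575 characters left out ...]
   1.        ]]), 'xyz': array([0.57593892, 0.02030939, 1.19729346]), 'rotation': array([-3.09033701, -0.02995424, -1.54857597])}
comb_grip [([0.611, 0.225, 0.13], 0.57)]
stand [([0.772, 0.098, -0.0], 0.96), ([0.808, 0.275, 0.004], 0.79), ([0.683, 0.355, 0.001], 0.78), ([0.602, 0.219, 0.005], 0.7), ([0.461, 0.41, 0.102], 0.25)]
dock [([0.636, -0.226, 0.06], 0.72)]
reset_button []
cologne [([0.424, 0.237, 0.088], 0.71)]
deodorant [([0.538, -0.009, 0.111], 0.45)]
cup [([0.405, -0.237, 0.046], 0.7)]
lotion [([0.477, -0.421, 0.113], 0.58)]
handwash [([0.461, 0.407, 0.104], 0.66), ([0.659, -0.002, 0.037], 0.38)]
cream_jar [([0.433, -0.002, 0.044], 0.6)]
soap_bar_case [([0.66, -0.0, 0.036], 0.84)]
```

Run:
```python
import cv2,numpy as np
a=cv2.imread("scene.png")
cv2.imwrite("pics/sceneb.png",cv2.resize(a,(800,600),interpolation=3))
b=cv2.imread("top.png"); cv2.imwrite("pics/topb.png",cv2.resize(b,(800,600),interpolation=3))
```

```text
(no output)
```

View pics/sceneb.png

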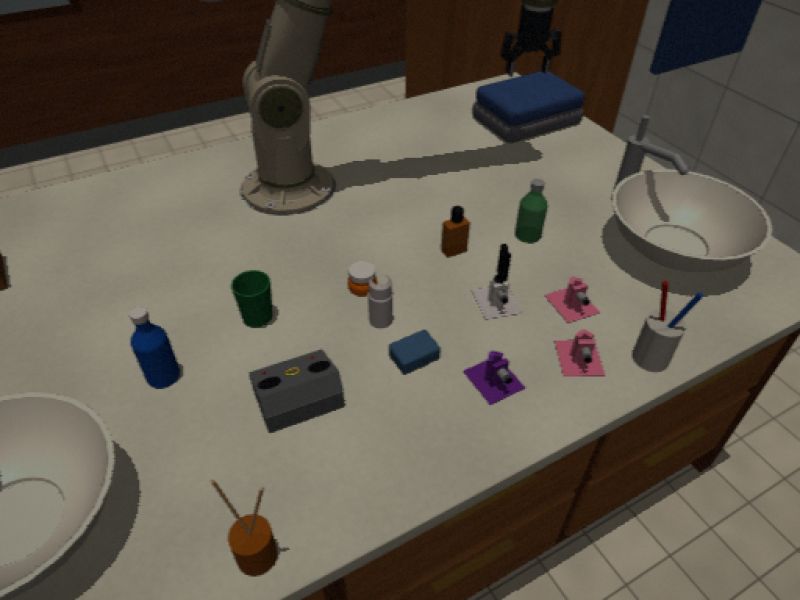

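View pics/topb.png

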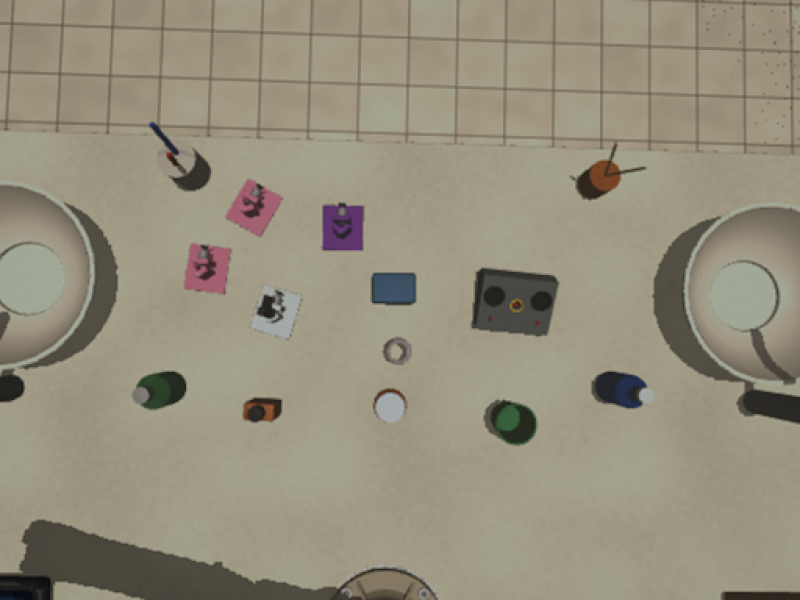

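The scene view shows black comb in a white stand at about (500,280). The look-alikes are pink stands at (573,300) and (582,352) and a purple one at (495,378). The grey dock is at (297,388) with the yellow ring at (292,371), and its high back faces away from the robot. The top view agrees: white stand (275,311), dock (515,302), ring (517,305). I choose the white stand holding the comb.

Run:
```python
from h import *
print(camera_params("wrist"))
for c,bx in(("scene",(290,170,340,205)),("top",(155,175,200,220))):
    im=cv2.imread(c+".png"); P=np.load(c+".npy"); hsv=cv2.cvtColor(im,cv2.COLOR_BGR2HSV)
    s=np.s_[bx[1]:bx[3],bx[0]:bx[2]]
    x=P[s].reshape(-1,3); h=hsv[s].reshape(-1,3)
    w=(h[:,1]<40)&(h[:,2]>130)
    print(c,"near stand heights",np.nanpercentile(x[:,2],[5,50,95,99.5]))
    k=x[:,2]>0.06; print("tall",k.sum(),np.nanmean(x[k],0),np.nanmax(x[k],0) if k.any() else 0)
    k=(x[:,2]>0.004)&(x[:,2]<0.012); print("plate",k.sum(),cv2.minAreaRect(x[k][:,:2].astype(np.float32)*1000))
    m=masks_of(c,"dock"); print(len(m)); D=m[0]["pixels"]; 
    Y=D&(hsv[...,0]>18)&(hsv[...,0]<35)&(hsv[...,1]>120)
    print("ring",Y.sum(),np.nanmean(P[Y],0), np.nanmedian(P[Y],0), np.argwhere(Y).mean(0))
    d=P[D]; d=d[~np.isnan(d[:,2])]; d=d[d[:,2]>0.025]
    print("dock rect",cv2.minAreaRect(d[:,:2].astype(np.float32)*1000))
    # plane of panel
    ctr=np.nanmedian(P[Y],0); q=d[(np.linalg.norm(d-ctr,axis=1)<.05)]
    for _ in range(5):
        n=np.linalg.svd(q-q.mean(0))[2][2]; n*=np.sign(n[2]); r=(q-q.mean(0))@n; q=q[abs(r)<max(2*np.std(r),.002)]
    print("panel normal",n,np.degrees(np.arctan2(n[1],n[0])),np.degrees(np.arccos(n[2])))
cv2.imwrite("pics/crop.png",cv2.resize(np.hstack([cv2.imread("scene.png")[140:215,280:380],cv2.imread("top.png")[165:240,140:240]]),(800,300),interpolation=2))
```

```text
{'intrinsics': array([[319.82286299,   0.        , 257.16613168],
       [  0.        , 319.82286299, 190.20904552],
       [  0.        ,   0.        ,   1.        ]]), 'tool_from_camera': array([[-4.36584354e-04, -9.61633898e-01, -2.74335661e-01,
         6.90028212e-02],
       [ 9.99999758e-01, -2.71170476e-04, -6.40884693e-04,
         1.15674860e-03],
       [ 5.41904714e-04, -2.74335875e-01,  9.61633784e-01,
        -1.42505933e-01],
       [ 0.00000000e+00,  0.00000000e+00,  0.00000000e+00,
         1.00000000e+00]])}
scene near stand heights [-0.00074204  0.00291172  0.06286878  0.10857669]
tall 109 [0.61355009 0.22284751 0.08248521] [0.63252271 0.23746701 0.12067516]
plate 368 ((581.758056640625, 238.81173706054688), (171.91746520996094, 173.4950408935547), 57.442134857177734)
2
ring 27 [ 0.62770743 -0.23290619  0.06275843] [ 0.62794928 -0.23151091  0.06205971] [237.03703704 187.2962963 ]
dock rect ((636.3028564453125, -236.0515899658203), (140.50274658203125, 121.57393646240234), 85.3629150390625)
panel normal [-0.42362449  0.0280985   0.90540199] 176.20519918772098 25.122521032627763
top near stand heights [-0.00340663  0.00112785  0.06754175  0.15052685]
tall 134 [0.60878481 0.22417401 0.11139288] [0.63076259 0.23743046 0.15168757]
plate 227 ((612.4782104492188, 219.80697631835938), (128.52484130859375, 135.5243377685547), 87.67976379394531)
2
ring 38 [ 0.62710628 -0.23473968  0.06024702] [ 0.62690005 -0.23474564  0.06050811] [195.47368421 330.        ]
dock rect ((634.6641845703125, -234.081298828125), (141.2192840576172, 116.56153106689453), 85.2428207397461)
panel normal [-0.4238243   0.03857813  0.90492248] 174.79904860620354 25.187155565878005
```

View pics/crop.png

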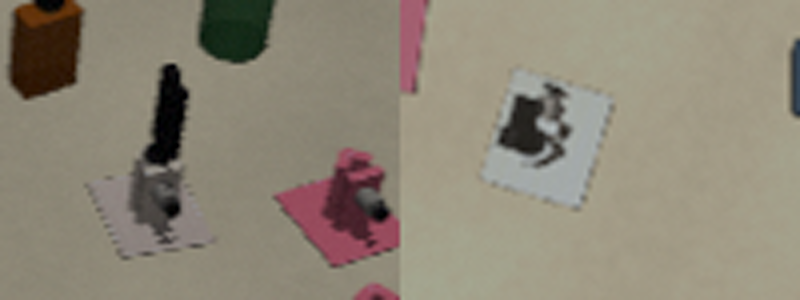

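White stand holds the black comb, its plunger on the far (+x) side (scene crop (170,205), top crop (555,90)), with plate yaw about -16.5°. Choice confirmed. Moving above it.

Call:
drive_tool:
  series:
    - [[0,0,0,-0.98,-0.47,-0.15,0],[0,0,0,-0.98,-0.47,-0.15,0],[0,0,0,-0.98,-0.47,-0.15,0],[0,0,0,-0.98,-0.47,-0.15,0],[0,0,0,-0.98,-0.47,-0.15,0],[0,0,0,-0.98,-0.47,-0.15,0],[0,0,0,-0.98,-0.47,-0.15,0],[0,0,0,-0.98,-0.47,-0.15,0]]

```text
time_s: 2.3
eef_pos: [0.2953, 0.4892, 0.2555]
orientation: [3.142, -0.0, 2.879]
wrist_force: [-0.3, 0.1, -0.5]
opening: 0.0855
grasp_force: 0.0
```

Call:
drive_tool:
  series:
    - [[0,0,0,-0.98,-0.47,0,0],[0,0,0,-0.98,-0.47,0,0],[0,0,0,-0.98,-0.47,0,0],[0,0,0,-0.98,-0.47,0,0],[0,0,0,-0.98,-0.47,0,0],[0,0,0,-0.98,-0.47,0,0],[0,0,0,-0.98,-0.47,0,0],[0,0,0,-0.98,-0.47,0,0]]

```text
time_s: 3.3
eef_pos: [0.427, 0.3757, 0.2554]
orientation: [3.142, -0.0, 2.879]
wrist_force: [0.6, 0.6, -0.1]
opening: 0.0855
grasp_force: 0.0
```

Call:
drive_tool:
  series:
    - [[0,0,0,-0.98,-0.47,0,0],[0,0,0,-0.98,-0.47,0,0],[0,0,0,-0.98,-0.47,0,0],[0,0,0,-0.98,-0.47,0,0],[0,0,0,-0.98,-0.47,0,0],[0,0,0,-0.98,-0.47,0,0],[0,0,0,-0.98,-0.47,0,0],[0,0,0,-0.98,-0.47,0,0]]

```text
time_s: 4.3
eef_pos: [0.5586, 0.2623, 0.2553]
orientation: [-3.142, -0.0, 2.879]
wrist_force: [-0.3, 0.4, 1.1]
opening: 0.0855
grasp_force: 0.0
```

Call:
drive_tool:
  series:
    - [[0,0,0,-0.98,-0.47,0,0],[0,0,0,-0.98,-0.47,0,0],[0,0,0,-0.9,-0.47,0,0],[0,0,0,0,0,0,0]]

```text
time_s: 4.8
eef_pos: [0.6071, 0.2192, 0.255]
orientation: [-3.14, 0.0, 2.876]
wrist_force: [-0.8, -0.3, -0.0]
opening: 0.0852
grasp_force: 0.0
```

```bash
cat > w.py <<'E'
from h import *
s=state(); print(s["time_s"],s["eef_pos"],s["orientation"],s["qpos"])
im,P=cloud("wrist"); cv2.imwrite("wrist.png",im); np.save("wrist.npy",P)
print("comb",[(f["xyz"],f["conf"]) for f in find_in("wrist","comb_grip")],"stand",[(f["xyz"],f["conf"]) for f in find_in("wrist","stand")])
hsv=cv2.cvtColor(im,cv2.COLOR_BGR2HSV)
near=np.linalg.norm(P[...,:2]-[.61,.222],axis=-1)<.08
pl=near&(hsv[...,1]<50)&(hsv[...,2]>100)&(P[...,2]>.0015)&(P[...,2]<.02)
print("plate",pl.sum(),np.nanmedian(P[pl],0),cv2.minAreaRect(P[pl][:,:2].astype(np.float32)*1000))
for lo,hi in((.05,.075),(.09,.14),(.14,.156)):
    k=near&(P[...,2]>lo)&(P[...,2]<hi)
    q=P[k]
    if len(q)>5: print(lo,hi,len(q),q.mean(0),cv2.minAreaRect(q[:,:2].astype(np.float32)*1000),q[:,2].max())
cv2.imwrite("pics/w1.png",im)
E
python3 w.py
```

```text
4.8 [0.60712779 0.21915335 0.25496419] [-3.14038752e+00  3.23655752e-04  2.87559211e+00] [-0.61317961  0.43050962  0.31947744  1.27644831 -0.13114533  1.45538556
  0.99888579]
comb [([0.6084, 0.2288, 0.1482], 0.96)] stand [([0.803, 0.2699, 0.0011], 0.9), ([0.7665, 0.1083, 0.0036], 0.86), ([0.6835, 0.3576, 0.003], 0.74), ([0.5969, 0.2308, 0.0052], 0.7)]
plate 3525 [0.59721928 0.2318181  0.00296691] ((612.6113891601562, 223.25303649902344), (152.58274841308594, 153.8650665283203), 26.29509925842285)
0.05 0.075 563 [0.60323718 0.22834762 0.06096583] ((604.6102905273438, 228.81451416015625), (35.45873260498047, 35.22283935546875), 74.49243927001953) 0.07416182582527403
0.09 0.14 149 [0.59937178 0.23008706 0.1166716 ] ((614.4822387695312, 228.37185668945312), (11.21164321899414, 34.602779388427734), 81.66390228271484) 0.13981605351411563
0.14 0.156 444 [0.61030878 0.22761581 0.14871039] ((615.4710693359375, 226.0625762939453), (11.4638671875, 36.9665641784668), 74.75865173339844) 0.15225292250335495
```

View pics/w1.png

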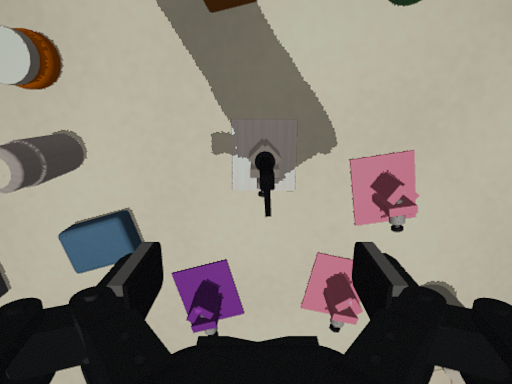

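The wrist view shows the comb top at (265,160), teeth downwards in the image, in the white stand. The pinks at (385,190) and (332,285) and the purple at (208,292) stand well clear. Axis comes out at (0.6044, 0.2291) and yaw matches the tool. Descending.

Call:
drive_tool:
  series:
    - [[0,0,0,0.26,0.445,0,0],[0,0,0,0,0,1,0],[0,0,0,0,0,1,0],[0,0,0,0,0,1,0],[0,0,0,0,0,1,0],[0,0,0,0,0,1,0],[0,0,0,0,0,1,0],[0,0,0,0,0,1,0]]

```text
time_s: 5.95
eef_pos: [0.6024, 0.2334, 0.1148]
orientation: [3.141, -0.0, 2.881]
wrist_force: [-0.6, -0.2, -1.2]
opening: 0.0854
grasp_force: 0.0
```

Call:
drive_tool:
  series:
    - [[0,0,0,0,0,0.95,0],[0,0,0,0,0,0,0.4],[0,0,0,0,0,0,0.75]]

```text
time_s: 6.32
eef_pos: [0.6034, 0.2318, 0.097]
orientation: [3.141, 0.001, 2.879]
wrist_force: [0.5, -0.3, 0.8]
opening: 0.0513
grasp_force: 0.0
```

```bash
sed -i 's/w1.png/w2.png/' w.py; python3 w.py
```

```text
6.325 [0.60342856 0.23180927 0.09698728] [3.14106460e+00 5.87404938e-04 2.87924833e+00] [-0.62088739  0.52879198  0.28932883  1.49150032 -0.15890221  1.14360333
  1.00532713]
comb [([0.6011, 0.2299, 0.1374], 0.7)] stand [([0.7997, 0.3092, 0.0012], 0.86), ([0.5958, 0.2319, 0.0034], 0.68), ([0.6776, 0.3589, 0.0015], 0.66), ([0.7407, 0.0693, 0.0035], 0.66)]
plate 7903 [0.59241031 0.23678642 0.00297424] ((606.638427734375, 217.45840454101562), (142.44186401367188, 154.70925903320312), 44.427940368652344)
0.05 0.075 2050 [0.60245033 0.23003743 0.06074076] ((604.594970703125, 228.87661743164062), (35.89344787597656, 36.43672180175781), 73.50650787353516) 0.07497897153703276
0.09 0.14 5761 [0.59895918 0.23321435 0.12275299] ((613.3832397460938, 230.3882293701172), (79.33436584472656, 43.24003601074219), 74.92557525634766) 0.13994816697928628
0.14 0.156 9212 [0.59866558 0.23348894 0.15104545] ((603.2877807617188, 233.04481506347656), (118.27830505371094, 27.49300765991211), 75.14080047607422) 0.15599908934326104
```

View pics/w2.png

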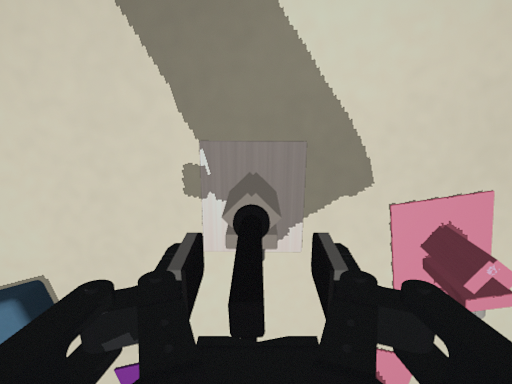

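Fingers straddle the spine; comb at column 251 against the finger middle 258, so shift 2.5 mm and close.

Call:
drive_tool:
  series:
    - [[0,0,0,-0.08,-0.125,0,0.75],[0,0,0,0,0,0,1],[0,0,0,0,0,0,1],[0,0,0,0,0,0,1],[0,0,0,0,0,0,1]]
  squeeze: 50

```text
time_s: 7.1
eef_pos: [0.6045, 0.2279, 0.0968]
orientation: [-3.141, 0.001, 2.878]
wrist_force: [-0.3, -3.8, 5.9]
opening: 0.0114
grasp_force: 49.5
```

Call:
drive_tool:
  series:
    - [[0,0,0,0,0,-0.4,1],[0,0,0,0,0,-0.8,1],[0,0,0,0,0,-1,1],[0,0,0,0,0,-1,1],[0,0,0,0,0,-1,1],[0,0,0,0,0,-1,1],[0,0,0,0,0,-1,1],[0,0,0,0,0,-1,1]]

```text
time_s: 8.1
eef_pos: [0.6035, 0.2292, 0.2408]
orientation: [3.141, -0.001, 2.88]
wrist_force: [-0.3, 0.5, -2.0]
opening: 0.0114
grasp_force: 50.5
```

Run:
```python
from h import *
s=state(); p=np.array(s["eef_pos"]); Rt=R.from_euler('xyz',s["orientation"]).as_matrix()
print(s["time_s"],p,s["orientation"],s["wrist_force"],s["opening"])
im,P=cloud("wrist"); cv2.imwrite("wrist.png",im)
Q=(P-p)@Rt   # tool coords; comb axis should be at x=y=0, collar near z = 19+? 
for lo,hi in((-.065,-.045),(-.05,-.03),(.025,.042),(.05,.062),(.07,.095)):
    k=(abs(Q[...,0])<.03)&(abs(Q[...,1])<.03)&(Q[...,2]>lo)&(Q[...,2]<hi); q=Q[k]
    if len(q)>5: print(lo,hi,len(q),np.percentile(q,[2,50,98],axis=0).round(4).tolist())
# plan to dock
h=np.radians(-4.7); a=np.radians(25)
xd=np.array([np.cos(h),np.sin(h),0]); n=np.array([-np.sin(a)*xd[0],-np.sin(a)*xd[1],np.cos(a)])
m=np.array([.6272,-.234,.0603])
tipoff=0.110-0.019  # tip beyond TCP along tool z
zt=-n; yt=np.cross(zt,-xd); yt/=np.linalg.norm(yt); xt=np.cross(yt,zt)
G=np.stack([xt,yt,zt],1); goal=m+n*(tipoff+.03)
print("goal TCP",goal,"rpy",R.from_matrix(G).as_euler('xyz'))
print("in tool now",Rt.T@(goal-p),"rotvec deg",np.degrees(R.from_matrix(Rt.T@G).as_rotvec()))
cv2.imwrite("pics/w3.png",im)
```

```text
8.1 [0.6035483  0.22920232 0.24078122] [ 3.14142162e+00 -1.02023774e-03  2.87964275e+00] [-0.29909959  0.52804747 -1.96713923] 0.011396472141847228
-0.065 -0.045 6941 [[-0.0089, -0.0296, -0.0621], [0.0069, -0.001, -0.0531], [0.013, 0.0295, -0.0455]]
-0.05 -0.03 3769 [[-0.008, -0.0259, -0.0498], [0.0075, 0.001, -0.0443], [0.0131, 0.0272, -0.0309]]
0.025 0.042 631 [[-0.0046, -0.0091, 0.0263], [0.0052, 0.0009, 0.0328], [0.0108, 0.0115, 0.036]]
0.05 0.062 18 [[0.003, -0.0018, 0.0578], [0.0041, 0.0012, 0.0605], [0.0045, 0.0043, 0.0617]]
0.07 0.095 46 [[0.0014, -0.0021, 0.0704], [0.0032, 0.0009, 0.0768], [0.0041, 0.0045, 0.0894]]
goal TCP [ 0.57623514 -0.22980993  0.16996324] rpy [-3.14159265  0.43633231  3.05956218]
in tool now [-0.09255863 -0.45043912  0.07064654] rotvec deg [ -2.23424433 -24.98950654 -10.14803088]
```

View pics/w3.png

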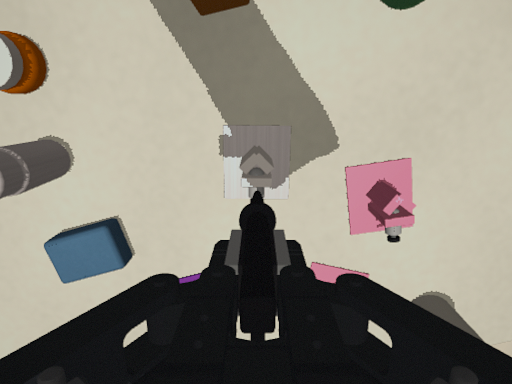

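The comb is gripped and clear of the stand (tail tip at (257,195), straight). Crossing to the dock above the bystanders.

Call:
drive_tool:
  series:
    - [[0,0,0,-0.2,-1,0,1],[0,0,0,-0.2,-1,0,1],[0,0,0,-0.2,-1,0,1],[0,0,0,-0.2,-1,0,1],[0,0,0,-0.2,-1,0,1],[0,0,0,-0.2,-1,0,1],[0,0,0,-0.2,-1,0,1],[0,0,0,-0.2,-1,0,1]]

```text
time_s: 9.15
eef_pos: [0.5933, 0.0644, 0.2403]
orientation: [-3.142, -0.0, 2.879]
wrist_force: [-0.8, -0.9, -0.6]
opening: 0.0115
grasp_force: 50.5
```

Call:
drive_tool:
  series:
    - [[0,0,0,-0.2,-1,0,1],[0,0,0,-0.2,-1,0,1],[0,0,0,-0.2,-1,0,1],[0,0,0,-0.2,-1,0,1],[0,0,0,-0.2,-1,0,1],[0,0,0,-0.2,-1,0,1],[0,0,0,-0.2,-1,0,1],[0,0,0,-0.2,-1,0,1]]

```text
time_s: 10.15
eef_pos: [0.5826, -0.0984, 0.2403]
orientation: [-3.142, -0.0, 2.879]
wrist_force: [-0.2, 0.6, -1.2]
opening: 0.0114
grasp_force: 50.5
```

Call:
drive_tool:
  series:
    - [[-0.07,-0.78,-0.32,-0.2,-1,0,1],[-0.07,-0.78,-0.32,-0.2,-1,0,1],[-0.07,-0.78,-0.32,-0.2,-1,0,1],[-0.07,-0.78,-0.32,-0.2,-1,0,1],[0,0,0,0,-1,0,1],[0,0,0,0,0,0,1]]

```text
time_s: 10.9
eef_pos: [0.5801, -0.2011, 0.2427]
orientation: [-3.141, 0.437, 3.057]
wrist_force: [0.0, -0.8, -0.7]
opening: 0.0111
grasp_force: 50.5
```

```bash
cat > d.py <<'E'
from h import *
import sys
s=state(); p=np.array(s["eef_pos"]); Rt=R.from_euler('xyz',s["orientation"]).as_matrix()
print(s["time_s"],p,s["orientation"],s["wrist_force"],s["opening"])
im,P=cloud("wrist"); cv2.imwrite(sys.argv[1],im); np.save("dw.npy",P)
hsv=cv2.cvtColor(im,cv2.COLOR_BGR2HSV)
Y=(np.linalg.norm(P[...,:2]-[.627,-.234],axis=-1)<.03)&(hsv[...,0]>18)&(hsv[...,0]<36)&(hsv[...,1]>100)
print("ring px",Y.sum())
h=np.radians(-4.7); m=np.array([.6272,-.234,.0603])
if Y.sum()>20:
    yx=np.argwhere(Y)[:,::-1].astype(np.float32); e=cv2.fitEllipse(cv2.convexHull(yx)); print("ellipse",e)
    y=P[Y]; print("ring mean",y.mean(0),np.ptp(y,axis=0)); 
    # circle centre by ray/plane
    K,Rc,t=cam("wrist"); r=Rc@np.array([(e[0][0]-K[0,2])/K[0,0],(e[0][1]-K[1,2])/K[1,1],1])
    q=P[(np.linalg.norm(P-y.mean(0),axis=-1)<.035)&(np.linalg.norm(P-y.mean(0),axis=-1)>.0095)]
    for _ in range(6):
        nn=np.linalg.svd(q-q.mean(0))[2][2]; nn*=np.sign(nn[2]); d=(q-q.mean(0))@nn; q=q[abs(d)<max(2*np.std(d),.0015)]
    m=t+r*((q.mean(0)-t)@nn/(r@nn)); print("normal",nn,np.degrees(np.arctan2(-nn[1],-nn[0])),np.degrees(np.arccos(nn[2])),"centre",m,len(q))
a=np.radians(25); xd=np.array([np.cos(h),np.sin(h),0]); n=np.array([-np.sin(a)*xd[0],-np.sin(a)*xd[1],np.cos(a)])
zt=-n; yt=np.cross(zt,-xd); yt/=np.linalg.norm(yt); G=np.stack([np.cross(yt,zt),yt,zt],1)
g=m+n*(.091+.03)-0.001*yt
print("goal",g,"tool shift (units of 20mm)",Rt.T@(g-p)/.02,"turn/8deg",np.degrees(R.from_matrix(Rt.T@G).as_rotvec())/8)
E
python3 d.py pics/d1.png
```

```text
10.9 [ 0.58013759 -0.20105817  0.24270104] [-3.14054146  0.43708224  3.05708177] [ 0.02123222 -0.76627823 -0.67011578] 0.011113094396065544
ring px 243
ellipse ((228.27711486816406, 137.40306091308594), (25.15283203125, 25.74132537841797), 161.13848876953125)
ring mean [ 0.62779206 -0.23401764  0.06151612] [0.02311099 0.02581545 0.01366956]
normal [-0.42322101  0.03592796  0.90531385] -4.852304103885628 25.134413836496105 centre [ 0.62886357 -0.23235321  0.0603639 ] 3064
goal [ 0.57781678 -0.22915977  0.17002714] tool shift (units of 20mm) [ 1.53543814 -1.40639789  3.2948336 ] turn/8deg [-0.01504231  0.00536252 -0.01610024]
```

View pics/d1.png

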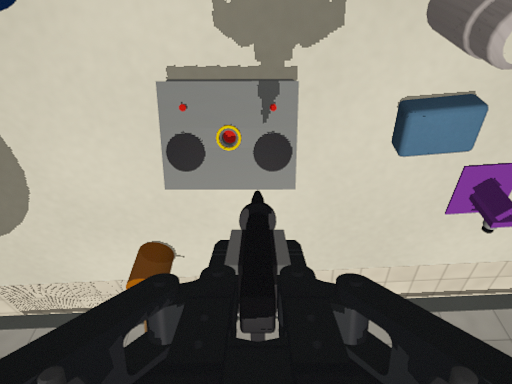

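The ring with the red cap inside is at (228,137), and the tail tip at (257,193) points straight at the panel. Moving to 30 mm off the mouth, along its axis.

Call:
drive_tool:
  series:
    - [[0,0,0,0.51,-0.47,0.82,1],[0,0,0,0.51,-0.47,0.82,1],[0,0,0,0.51,-0.47,0.82,1],[-0.01,0,-0.01,0,0,0.82,1],[0,0,0,0,0,0,1]]

```text
time_s: 11.58
eef_pos: [0.5792, -0.2251, 0.1686]
orientation: [3.141, 0.434, 3.064]
wrist_force: [-0.1, 0.0, -0.3]
opening: 0.0112
grasp_force: 50.5
```

```bash
python3 d.py d2.png; python3 -c "
import cv2;a=cv2.imread('d2.png');cv2.imwrite('pics/d2c.png',cv2.resize(a[100:260,160:360],(800,640))[:600])"
```

```text
11.575 [ 0.57916727 -0.22513207  0.16860489] [3.14115639 0.43422773 3.06388396] [-0.14668601  0.03168188 -0.27396688] 0.011221988861030223
ring px 301
ellipse ((249.9070587158203, 183.16506958007812), (29.8251895904541, 30.489870071411133), 75.69988250732422)
ring mean [ 0.62602509 -0.2345781   0.06142402] [0.03296501 0.02565274 0.04883255]
normal [-0.42528143  0.03688313  0.90430932] -4.956655289861243 25.269580427542092 centre [ 0.6292299  -0.23469062  0.06066665] 3922
goal [ 0.57818311 -0.23149718  0.17032989] tool shift (units of 20mm) [-0.01419276 -0.32107655 -0.08863139] turn/8deg [ 0.01617606 -0.01507905  0.02806295]
```

View pics/d2c.png

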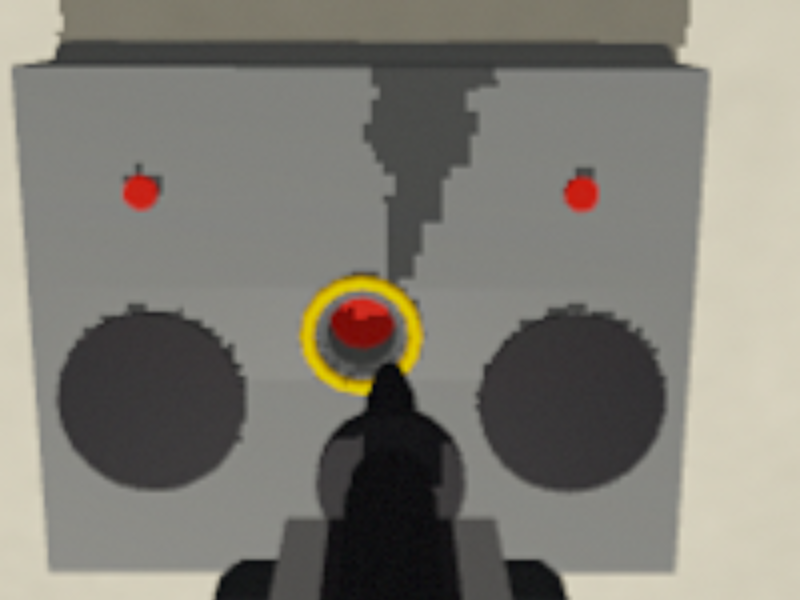

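The ring is at crop (362,335) with the red cap inside; tip is at (389,365). So a 5.7 mm shift is needed to tool -y, with x fine. Correct, then enter the mouth.

Call:
drive_tool:
  series:
    - [[0,0,0,0,-0.29,0,1],[0,0,0,0,0,0.5,1],[0,0,0,0,0,0.5,1],[0,0,0,0,0,0,1]]

```text
time_s: 12.12
eef_pos: [0.5864, -0.2325, 0.1504]
orientation: [3.141, 0.434, 3.062]
wrist_force: [0.6, 0.5, -0.7]
opening: 0.0113
grasp_force: 50.5
```

```bash
python3 d.py d3.png; python3 -c "
import cv2;a=cv2.imread('d3.png');cv2.imwrite('pics/d3c.png',cv2.resize(a[120:240,180:340],(800,600)))"
```

```text
12.125 [ 0.58638135 -0.23253779  0.1504276 ] [3.14109314 0.43448042 3.06246064] [ 0.59075432  0.54616574 -0.70304272] 0.011277047734568946
ring px 319
ellipse ((258.2417297363281, 190.1660614013672), (32.15493392944336, 32.7765007019043), 66.27835845947266)
ring mean [ 0.6253169  -0.23385627  0.06066262] [0.0274404  0.02542059 0.04073283]
normal [-0.42538082  0.03552427  0.90431697] -4.773789508940899 25.268553056885544 centre [ 0.62887937 -0.23443409  0.06045446] 4351
goal [ 0.57783258 -0.23124065  0.17011771] tool shift (units of 20mm) [-0.02325501  0.03140188 -1.07453907] turn/8deg [ 0.0123331  -0.01326787  0.01881856]
```

View pics/d3c.png

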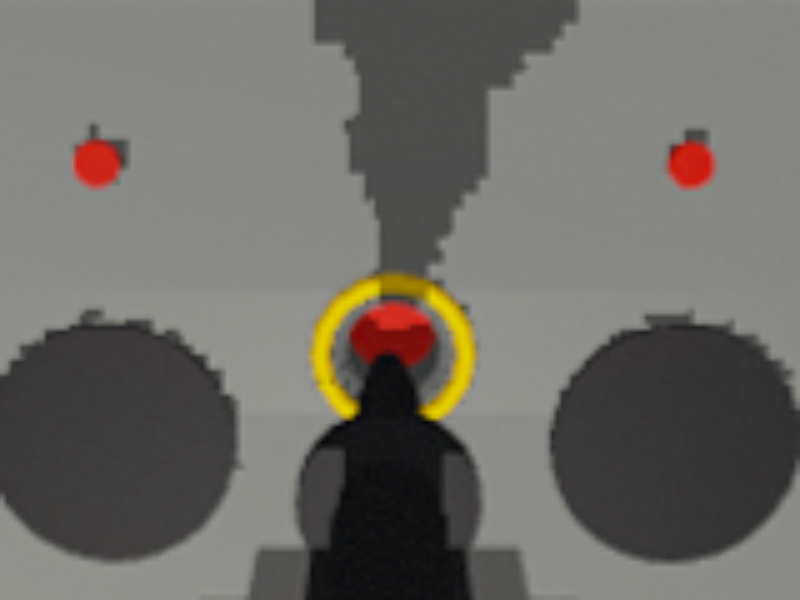

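Tip (388,355) is within 1 mm of the ring centre column (394). Entering gently.

Call:
drive_tool:
  series:
    - [[0,0,0,-0.02,0.045,0.2,1],[0,0,0,0,0,0.25,1],[0,0,0,0,0,0.25,1],[0,0,0,0,0,0.25,1],[0,0,0,0,0,0,1]]

```text
time_s: 12.8
eef_pos: [0.595, -0.2327, 0.1342]
orientation: [3.141, 0.436, 3.062]
wrist_force: [-0.1, -0.0, -1.2]
opening: 0.0115
grasp_force: 50.5
```

Call:
drive_tool:
  series:
    - [[0,0,0,0,0,0.1,1],[0,0,0,0,0,0.1,1],[0,0,0,0,0,0,1]]

```text
time_s: 13.18
eef_pos: [0.5969, -0.2329, 0.1311]
orientation: [3.141, 0.437, 3.062]
wrist_force: [-0.1, -0.3, -0.6]
opening: 0.0115
grasp_force: 50.5
```

Call:
drive_tool:
  series:
    - [[0,0,0,0,0,0.08,1],[0,0,0,0,0,0.08,1],[0,0,0,0,0,0,1]]

```text
time_s: 13.55
eef_pos: [0.5983, -0.2332, 0.1285]
orientation: [3.142, 0.437, 3.062]
wrist_force: [-1.4, 0.2, 2.2]
opening: 0.0112
grasp_force: 51.0
```

Call:
drive_tool:
  series:
    - [[0,0,0,0,0,0.08,1],[0,0,0,0,0,0,1]]

```text
time_s: 13.8
eef_pos: [0.599, -0.2332, 0.127]
orientation: [3.142, 0.437, 3.062]
wrist_force: [-1.7, 0.8, 3.7]
opening: 0.0108
grasp_force: 51.2
```

Call:
drive_tool:
  series:
    - [[0,0,0,0,0,0.08,1],[0,0,0,0,0,0,1]]

```text
time_s: 14.05
eef_pos: [0.5996, -0.2333, 0.1255]
orientation: [3.142, 0.437, 3.062]
wrist_force: [-2.3, 1.6, 3.2]
opening: 0.0116
grasp_force: 51.3
```

Call:
drive_tool:
  series:
    - [[0,0,0,0,0,0.05,1],[0,0,0,0,0,0,1]]

```text
time_s: 14.3
eef_pos: [0.6001, -0.2333, 0.1246]
orientation: [3.142, 0.437, 3.062]
wrist_force: [-3.0, -0.3, 3.7]
opening: 0.0113
grasp_force: 51.4
```

Call:
drive_tool:
  series:
    - [[0,0,0,0,0,0.05,1],[0,0,0,0,0,0,1]]

```text
time_s: 14.55
eef_pos: [0.6005, -0.2333, 0.1237]
orientation: [-3.142, 0.437, 3.062]
wrist_force: [-2.7, 0.2, 6.0]
opening: 0.0116
grasp_force: 51.6
```

Call:
drive_tool:
  series:
    - [[0,0,0,0,0,0.05,1],[0,0,0,0,0,0,1]]

```text
time_s: 14.8
eef_pos: [0.6009, -0.2335, 0.1235]
orientation: [3.141, 0.437, 3.062]
wrist_force: [-7.8, 1.3, 11.3]
opening: 0.0115
grasp_force: 52.8
```

Hard stop reached (axial ≈ 13 N). Easing a touch, holding over 1 s.

Call:
drive_tool:
  series:
    - [[0,0,0,0,0,-0.01,1],[0,0,0,0,0,0,1],[0,0,0,0,0,0,1],[0,0,0,0,0,0,1],[0,0,0,0,0,0,1],[0,0,0,0,0,0,1],[0,0,0,0,0,0,1],[0,0,0,0,0,0,1]]

```text
time_s: 15.8
eef_pos: [0.6008, -0.2335, 0.1236]
orientation: [3.141, 0.437, 3.062]
wrist_force: [-6.0, 1.3, 11.1]
opening: 0.0111
grasp_force: 52.3
```

Call:
drive_tool:
  series:
    - [[0,0,0,0,0,0,1],[0,0,0,0,0,0,1]]

```text
time_s: 16.05
eef_pos: [0.6008, -0.2335, 0.1236]
orientation: [3.141, 0.437, 3.062]
wrist_force: [-6.2, 1.2, 11.0]
opening: 0.011
grasp_force: 52.3
```

Call:
drive_tool:
  series:
    - [[0,0,0,0,0,-0.2,1],[0,0,0,0,0,-0.5,1],[0,0,0,0,0,-1,1],[0,0,0,0,0,-1,1],[0,0,0,0,0,-1,1],[0,0,0,0,0,0,1]]

```text
time_s: 16.8
eef_pos: [0.5697, -0.2311, 0.1914]
orientation: [-3.142, 0.439, 3.062]
wrist_force: [1.1, 0.0, -0.8]
opening: 0.0114
grasp_force: 50.6
```

```bash
cat > t.py <<'E'
from h import *
import sys
s=state(); p=np.array(s["eef_pos"]); Rt=R.from_euler('xyz',s["orientation"]).as_matrix()
print(s["time_s"],p,s["orientation"],s["qpos"],s["wrist_force"])
im,P=cloud("wrist"); cv2.imwrite(sys.argv[1],im); Q=(P-p)@Rt
for lo,hi in((.025,.042),(.05,.07),(.07,.098)):
    k=(abs(Q[...,0])<.03)&(abs(Q[...,1])<.03)&(Q[...,2]>lo)&(Q[...,2]<hi); q=Q[k]
    if len(q)>5: print(lo,hi,len(q),np.percentile(q,[2,50,98],axis=0).round(4).tolist())
yaw=2.8784; G=R.from_euler('xyz',[np.pi,0,yaw]).as_matrix()
g=np.array([.6045,.2285,.240]); print("shift/20mm",Rt.T@(g-p)/.02,"world",g-p,"turn/8deg",np.degrees(R.from_matrix(Rt.T@G).as_rotvec())/8)
E
python3 t.py t1.png
```

```text
16.8 [ 0.56972763 -0.23113711  0.19139251] [-3.14153217  0.43908832  3.06199637] [-0.0805764   0.10546982  0.53395291  1.9024436  -0.30008147  0.7545721
  2.10945682] [ 1.07271177  0.01531998 -0.82015985]
0.025 0.042 644 [[-0.0043, -0.0091, 0.0261], [0.0052, 0.0011, 0.0329], [0.0109, 0.0114, 0.0361]]
0.05 0.07 58 [[0.0022, -0.0026, 0.0585], [0.0039, 0.0011, 0.0642], [0.0046, 0.0049, 0.0692]]
0.07 0.098 46 [[0.0016, -0.0022, 0.0702], [0.0033, 0.0008, 0.0757], [0.0043, 0.0044, 0.0887]]
shift/20mm [-0.94789994 23.04719822 -2.24127903] world [0.03477237 0.45963711 0.04860749] turn/8deg [0.28825094 3.13588141 1.29359921]
```

Button held 1.25 s and released; comb hasn't slipped. Heading back to the stand.

Call:
drive_tool:
  series:
    - [[0.07,0.78,0.32,0,0,-0.65,1],[0.07,0.78,0.32,0,0,-0.65,1],[0.07,0.78,0.32,0,0,-0.65,1],[0.07,0.78,0.32,0,0,-0.6,1],[0,0,0,0.15,1,0,1],[0,0,0,0.15,1,0,1],[0,0,0,0.15,1,0,1],[0,0,0,0.15,1,0,1]]

```text
time_s: 17.85
eef_pos: [0.5648, -0.1479, 0.237]
orientation: [3.141, -0.002, 2.881]
wrist_force: [-0.2, -0.3, -0.6]
opening: 0.0115
grasp_force: 50.6
```

Call:
drive_tool:
  series:
    - [[0,0,0,0.15,1,0,1],[0,0,0,0.15,1,0,1],[0,0,0,0.15,1,0,1],[0,0,0,0.15,1,0,1],[0,0,0,0.15,1,0,1],[0,0,0,0.15,1,0,1],[0,0,0,0.15,1,0,1],[0,0,0,0.15,1,0,1]]

```text
time_s: 18.85
eef_pos: [0.5831, 0.0131, 0.2388]
orientation: [3.141, -0.0, 2.881]
wrist_force: [-0.0, -0.0, 0.1]
opening: 0.0113
grasp_force: 50.6
```

Call:
drive_tool:
  series:
    - [[0,0,0,0.15,1,0,1],[0,0,0,0.15,1,0,1],[0,0,0,0.15,1,0,1],[0,0,0,0.15,1,0,1],[0,0,0,0.15,1,0,1],[0,0,0,0.15,1,0,1],[0,0,0,0.15,1,0,1],[0,0,0,0,0,0,1]]

```text
time_s: 19.85
eef_pos: [0.5985, 0.1551, 0.2385]
orientation: [3.141, -0.001, 2.884]
wrist_force: [0.2, -0.2, -0.6]
opening: 0.0114
grasp_force: 50.6
```

```bash
python3 t.py t2.png
```

```text
19.85 [0.5985019  0.15509184 0.23845703] [ 3.14068555e+00 -9.40772117e-04  2.88422446e+00] [-0.5967224   0.37999963  0.40232041  1.39271463 -0.14920159  1.39899488
  1.11880008] [ 0.23821855 -0.16328698 -0.63735984]
0.025 0.042 634 [[-0.0042, -0.009, 0.0263], [0.0052, 0.0009, 0.0328], [0.0108, 0.0114, 0.0359]]
0.05 0.07 57 [[0.002, -0.0026, 0.0582], [0.0039, 0.0009, 0.064], [0.0046, 0.005, 0.0697]]
0.07 0.098 49 [[0.0017, -0.0021, 0.0701], [0.003, 0.0009, 0.0765], [0.0043, 0.0051, 0.089]]
shift/20mm [ 0.64429718  3.62592107 -0.07325325] world [0.0059981  0.07340816 0.00154297] turn/8deg [ 0.00647704 -0.00675668  0.04171155]
```

Call:
drive_tool:
  series:
    - [[0,0,0.04,0.16,0.9,0,1],[0,0,0,0.16,0.9,0,1],[0,0,0,0.16,0.9,0,1],[0,0,0,0.16,0.9,0.8,1],[0,0,0,0,0,1,1],[0,0,0,0,0,1,1],[0,0,0,0,0,1,1],[0,0,0,0,0,0,1]]

```text
time_s: 20.9
eef_pos: [0.6037, 0.2257, 0.1599]
orientation: [-3.139, -0.004, 2.876]
wrist_force: [0.3, 0.1, 0.1]
opening: 0.0109
grasp_force: 50.6
```

```bash
python3 t.py t3.png; python3 -c "
import cv2;a=cv2.imread('t3.png');cv2.imwrite('pics/t3c.png',cv2.resize(a[120:240,180:340],(800,600)))"
```

```text
20.9 [0.60366884 0.22568478 0.15991713] [-3.13910524 -0.0040148   2.87570859] [-0.66291127  0.483929    0.36607256  1.42299497 -0.17541285  1.27151614
  1.02215073] [0.29697181 0.11772776 0.11732732]
0.025 0.042 631 [[-0.0044, -0.009, 0.026], [0.0053, 0.0009, 0.0328], [0.0109, 0.0114, 0.0356]]
0.05 0.07 59 [[0.0021, -0.0026, 0.0578], [0.004, 0.0009, 0.0646], [0.0045, 0.005, 0.0691]]
0.07 0.098 50 [[0.0016, -0.003, 0.0706], [0.0032, 0.0009, 0.0767], [0.0046, 0.0051, 0.09]]
shift/20mm [ 0.01296464  0.13677408 -4.0044764 ] world [0.00083116 0.00281522 0.08008287] turn/8deg [-0.01777609 -0.02877779 -0.01924004]
```

View pics/t3c.png

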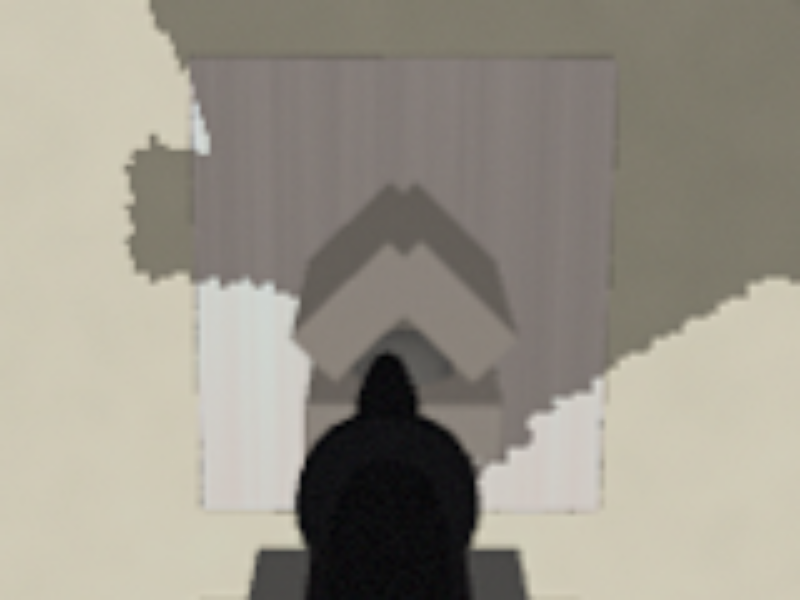

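Tip (388,355) is 2.7 mm to the side of the V apex (405,322), agreeing with the pose. Correct and start down.

Call:
drive_tool:
  series:
    - [[-0.02,-0.03,-0.02,-0.02,0.13,0,1],[0,0,0,0,0,0.25,1],[0,0,0,0,0,0.25,1],[0,0,0,0,0,0.25,1],[0,0,0,0,0,0,1]]

```text
time_s: 21.58
eef_pos: [0.6061, 0.2276, 0.1473]
orientation: [3.139, 0.003, 2.878]
wrist_force: [0.5, 0.0, 0.1]
opening: 0.0115
grasp_force: 50.6
```

Call:
drive_tool:
  series:
    - [[0,0,0,0,0,0.2,1],[0,0,0,0,0,0.2,1],[0,0,0,0,0,0,1]]

```text
time_s: 21.95
eef_pos: [0.6062, 0.2277, 0.1394]
orientation: [3.139, 0.003, 2.878]
wrist_force: [0.4, 0.3, -0.5]
opening: 0.011
grasp_force: 50.6
```

Call:
drive_tool:
  series:
    - [[0.01,0.015,0,0.06,0,0.1,1],[0,0,0,0,0,0.15,1],[0,0,0,0,0,0.15,1],[0,0,0,0,0,0,1]]

```text
time_s: 22.45
eef_pos: [0.6048, 0.2281, 0.1315]
orientation: [3.14, 0.001, 2.878]
wrist_force: [-1.6, -0.5, -1.7]
opening: 0.0116
grasp_force: 50.6
```

Call:
drive_tool:
  series:
    - [[0,0,0,0,0,0.2,1],[0,0,0,0,0,0.2,1],[0,0,0,0,0,0,1]]

```text
time_s: 22.82
eef_pos: [0.6046, 0.2279, 0.123]
orientation: [3.141, 0.0, 2.878]
wrist_force: [-2.1, -0.4, -1.3]
opening: 0.0117
grasp_force: 50.4
```

Call:
drive_tool:
  series:
    - [[0,0,0,0,0,0.25,1],[0,0,0,0,0,0.25,1],[0,0,0,0,0,0.25,1],[0,0,0,0,0,0.25,1],[0,0,0,0,0,0,1]]

```text
time_s: 23.45
eef_pos: [0.6046, 0.2279, 0.1025]
orientation: [3.141, 0.0, 2.878]
wrist_force: [-3.7, 0.8, -3.2]
opening: 0.0113
grasp_force: 50.2
```

Call:
drive_tool:
  series:
    - [[0,0,0,0,0,0.1,1],[0,0,0,0,0,0.1,1],[0,0,0,0,0,0.05,1],[0,0,0,0,0,0,1]]

```text
time_s: 23.95
eef_pos: [0.6054, 0.2283, 0.0989]
orientation: [3.139, 0.002, 2.878]
wrist_force: [-4.8, 0.8, 1.3]
opening: 0.0112
grasp_force: 50.8
```

Call:
drive_tool:
  series:
    - [[0,0,0,0,0,0.06,1],[0,0,0,0,0,0,1]]

```text
time_s: 24.2
eef_pos: [0.6054, 0.2283, 0.0977]
orientation: [3.139, 0.002, 2.878]
wrist_force: [-3.5, 2.4, 1.4]
opening: 0.0116
grasp_force: 50.7
```

Call:
drive_tool:
  series:
    - [[0,0,0,0,0,0.05,1],[0,0,0,0,0,0,1]]

```text
time_s: 24.45
eef_pos: [0.6054, 0.2283, 0.0969]
orientation: [3.139, 0.002, 2.878]
wrist_force: [-4.4, 1.7, 2.3]
opening: 0.0112
grasp_force: 51.1
```

Call:
drive_tool:
  series:
    - [[0,0,0,0,0,0.05,1],[0,0,0,0,0,0,1]]

```text
time_s: 24.7
eef_pos: [0.6056, 0.2282, 0.0968]
orientation: [3.139, 0.002, 2.878]
wrist_force: [-7.0, 1.4, 8.2]
opening: 0.0114
grasp_force: 52.0
```

Call:
drive_tool:
  series:
    - [[0,0,0,0,0,0.04,1],[0,0,0,0,0,0,1]]

```text
time_s: 24.95
eef_pos: [0.6057, 0.2283, 0.0968]
orientation: [3.138, 0.003, 2.878]
wrist_force: [-9.1, 0.3, 14.3]
opening: 0.0114
grasp_force: 52.7
```

Seated at the original height with the force rising: the collar is home. Relieve the side load, release, check, and retreat.

Call:
drive_tool:
  series:
    - [[0,0,0,0.04,0,0,1],[0,0,0,0,0,0,1],[0,0,0,0,0,0,0.7],[0,0,0,0,0,0,0.3],[0,0,0,0,0,0,0.1],[0,0,0,0,0,0,0],[0,0,0,0,0,0,0],[0,0,0,0,0,0,0]]

```text
time_s: 25.95
eef_pos: [0.6046, 0.2283, 0.0949]
orientation: [3.14, 0.002, 2.878]
wrist_force: [0.2, 0.3, -0.3]
opening: 0.0855
grasp_force: 0.0
```

Call:
drive_tool:
  series:
    - [[0,0,0,0,0,-0.5,0],[0,0,0,0,0,-1,0],[0,0,0,0,0,-1,0],[0,0,0,0,0,-1,0],[0,0,0,0,0,-1,0],[0,0,0,0,0,-1,0],[0,0,0,0,0,-1,0],[0,0,0,0,0,-1,0]]

```text
time_s: 26.95
eef_pos: [0.6043, 0.228, 0.2465]
orientation: [3.139, 0.003, 2.878]
wrist_force: [-0.4, -0.1, -0.9]
opening: 0.0857
grasp_force: 0.0
```

```bash
sed -i 's/w2.png/w5.png/' w.py; python3 w.py
python3 - <<'E'
from h import *
print(state()["opening"])
im,P=cloud("scene"); a=np.load("scene.npy"); A=cv2.imread("scene.png")
print("scene change px outside robot:",(cv2.absdiff(im,A).max(2)[200:]>60).sum())
print("comb top z scene/before", [np.nanmax(p[140:200,310:330,2]) for p in (P,a)])
E
```

```text
26.95 [0.60429722 0.22803578 0.24653767] [3.13908144e+00 2.59343037e-03 2.87778611e+00] [-0.66867264  0.43585482  0.37978451  1.29694284 -0.15930736  1.43454112
  1.00676548]
comb [([0.6066, 0.2275, 0.1519], 0.68)] stand [([0.7683, 0.1086, 0.0066], 0.69), ([0.6796, 0.3571, 0.0004], 0.68), ([0.5965, 0.2312, 0.0053], 0.65)]
plate 3535 [0.59748652 0.23242711 0.00297716] ((608.8068237304688, 223.53228759765625), (157.46633911132812, 145.42332458496094), 17.380523681640625)
0.05 0.075 614 [0.60330315 0.22891495 0.06075706] ((604.9763793945312, 228.96807861328125), (35.67703628540039, 36.12619400024414), 72.32463073730469) 0.0744076062882667
0.09 0.14 173 [0.59914223 0.23131277 0.11770145] ((599.4749755859375, 231.23338317871094), (11.935604095458984, 1.9846340417861938), 73.7598876953125) 0.13949234801966018
0.14 0.156 480 [0.61188318 0.22789598 0.14864316] ((616.854248046875, 226.464111328125), (11.187685012817383, 37.70652770996094), 74.40509796142578) 0.15152442971180455
0.08534286413375212
scene change px outside robot: 0
comb top z scene/before [np.float64(0.15440445828052096), np.float64(0.15425359929556548)]
```

```bash
python3 -c "
from plant import *
print(sign_off())"
```

```text
the job is handed in; nothing more can be done
None
```

I pressed the reset button to its hard stop, held it in for over a second and pulled back out of the recess. I then put the comb back in the white stand at its original height, let go and handed the job in at about 27 s. I saw no change in the rest of the scene camera's view, and no verdict came back.

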